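Fish the dropped clamp washer out from under the guard

ROBOT

A 7-joint arm with a two-finger parallel gripper is mounted at the origin on a cart in front of the work surface, level with it; the furniture and walls round the work are solid. World frame = base frame: x ahead of the robot, y to its left, z up, the work surface at z = 0. Lengths are in m, angles in rad, forces in N, time in s.
With the tool pointing down it reaches from about 0.35 to 0.9 m from the base axis. Payload 19.9 kg.
Tool frame: the origin (TCP) lies between the finger pads; the fingertips stand 19 mm ahead of it and the grasp point (between the pads) is the TCP; z points along the fingers, y is the line along which they close (so a half turn about z gives the same grasp; the last joint's range is limited). The gripper opens to 94 mm and grips with 3 to 60 N. Pads are 16 mm wide; open, the fingers measure 119 mm over their backs; the gripper's body (75 mm by 177 mm) begins 78 mm behind the grasp point.
Start: joints at [1.214, 0.417, -0.01, 1.614, 0.005, 1.111, -0.053], TCP at [0.194, -0.594, 0.224] pointing down, gripper open.
Joint ranges: [-2.81, 2.81], [-0.39, 2.02], [-1.27, 1.25], [0.06, 2.57], [-1.19, 4.33], [0.19, 2], [-2.82, 2.82]. Speed limits (rad/s): [1.89, 1.89, 2.39, 2.39, 3.01, 3.01, 3.01].

INTERFACE

Orientations are given as a 3x3 rotation matrix whose columns are the frame's x, y, z axes.
In Python, from rig import robot gives the robot as it stands. Calls block until the motion is done:
- robot.move_ptp(position, orientation): joint-space move of the TCP to a pose.
- robot.move_linear(position, velocity=0.15, frame=None, threshold=None): straight line of the TCP; frame=None keeps the orientation; velocity is the mean speed in m/s. With threshold (N) it stops when the force on the tool has changed by that much, and returns True; else False.
- robot.goto_joints(angles): joint-space move.
- robot.gripper_to(opening): finger opening in m; the grip force is fixed at half the most; returns when the fingers have stopped.
- robot.pause(seconds).
- robot.ik(position, orientation): joint angles nearest the present ones, or None.
- robot.get_state(): the state.
- robot.grab_frame(name): name is "side" or "top" or "wrist"; returns the picture (480x640x3 uint8, red, green, blue); there is no depth.
- robot.camera_info(name): a dict with "fx", "fy", "cx", "cy" (pixels), "dist" ([k1, k2, p1, p2, k3] as OpenCV has them; the pictures are not rectified), "rvec" (rotation vector, rad) and "tvec" (3), from world to camera coordinates, as OpenCV has them. Camera axes: x right, y down, z forward; pixel columns grow to the right and rows downward; lengths in m; the calibration is good to about 2 mm. A picture is of the moment at which its call begins: read the wrist's pose just before it. camera_info takes no time and is no camera call; for the wrist camera it gives the pose at the moment of the call.
A pose or a line that the arm cannot do raises robot.PlanningError and nothing moves.
- robot.sign_off(): hands the job in; it is judged then, once.
The state is a dict: "time": time; "qpos": joint angles; "joint_vel": joint speeds; "effort": joint torques, N m; "ee_pos": TCP position; "tool_rot": TCP orientation; "force": force on the tool from outside, world axes, zero at the start; "moment": the same for the moment, N m; "opening": finger opening in m; "grasp_force": force on a finger pad.
Only numpy, scipy, OpenCV 4.12 (cv2) and the standard library are available. Lean on these libraries where they do the work, as an engineer would, in place of code of your own. Each camera call takes 0.05 s, during which the arm holds its last target. There are 200 camera calls.

TASK

The steel clamp washer has rolled under the clear guard, where no hand fits. Take the hooked rod from its rest, reach in under the guard's front edge, let the tip down through the washer's hole until it rests lightly on the base plate, and draw the washer out onto the open apron with the hook, without leaning hard on the guard or its plate. Then lay the hooked rod back in the forks of its rest and build up the spindle: first the washer flat over the post, down on the shoulder, then the collar over the post on top of it, leaving the cup, the bottle and the dish alone.

Things in the scene. Friction and masses are not known exactly. Their poses are not given: they have to be found in the camera images.
- guard: Fixed guard. Origin on the worktop, middle of its front edge; x inwards, y left, z up. Dark steel base plate (mm): x -100 to 112, 166 wide, 3 thick; x < 0 is the open apron. On it a clear box x 0 to 110, 150 wide, 70 high, closed but for the front (x = 0), which is open from the plate up to a header at z = 60. Strips along the sides narrow the inside to y = -61 to 61.
- washer_center (a point): Centre (half-way up) of the loose steel clamp washer: a flat ring, outside diameter 46, hole 20, 8 thick, about 50 g. It starts flat on the base plate under the guard, 40 to 75 mm behind the front edge. z along its axis.
- hook_grip (a point): Handle centre of the loose hooked rod (120 g), on the rod's axis; x along the rod to the hook, z up. Black handle 72 long (x), 16 wide (y), 24 high (mm). Steel rod, 8 diameter, from x = -64 to 154; at x = 150 it is bent down to a rounded end, lowest at z = -28. Starts lying in the rest, this point 46 above the worktop.
- hook_tip (a point): Lowest point of the bent-down end of the hooked rod, 150 mm ahead of and 28 mm below hook_grip; same axes.
- rest: Fixed grey rest. Origin on the worktop under its middle; x towards the hook's end. Foot strip 135 x 34 x 6 mm; at x = -50 and 50 a fork 8 thick with a V notch, open 23 wide at its top (z = 55). The rod lies in both Vs, axis 46 above the worktop, hook hanging down, handle between the forks with its centre over the origin (10 mm play along x).
- spindle_seat (a point): On the axis of the fixed aluminium spindle at the height of its shoulder, 24 mm above the worktop; z up. Foot disc 64 diameter, 10 high; shoulder 34 diameter, up to this point; above it a post of 15 diameter with a tapered top, 36 mm higher than this point. The washer belongs flat on the shoulder, round the post, and the collar on the washer.
- collar_center (a point): Centre (half-way up) of the loose clamp collar that stands on the worktop: a thick plain metal ring, outside diameter 36, hole 19, 20 high, about 60 g. z along its axis.
- collar: The same collar; origin at the centre of its underside.
- specimen_cup: Bystander: white specimen cup with a screw lid, 49 diameter, 60 high, loose. Origin under its centre.
- stain: Bystander: dark bottle with a cap, 44 diameter, 94 high, loose. Origin under its centre.
- dish: Bystander: petri dish, 62 diameter, 15 high, loose. Origin under its centre.
- washer: The same washer; origin at the centre of its underside.
- hook: The same hooked rod; origin at hook_grip.
- spindle: The fixed spindle; origin on the worktop on its axis. Between it and the guard stands the fixed microscope (x 0.40 to 0.72, y -0.07 to 0.12 m, about 0.4 m high); a tall black computer stands to the right of y = -0.28 m beyond x = 0.44 m. Carry things over or round them.

How it is judged:
On the way, in this order (a step that is already met when the one before it is completed fails the run):
1. under the guard the hook's tip is let down through the washer's hole and rests on the base plate (x of hook_tip in the frame of guard above 0.015 m and horizontal distance between hook_tip and washer_center below 0.01 m and z of hook_tip in the frame of guard below 0.0055 m and contact force between hook and guard above 0.2 N), for 0.1 s.
2. the hook, not the fingers, has drawn the washer out onto the apron, its centre at least 26 mm in front of the guard's front edge (x of washer_center in the frame of guard below -0.026 m and z of washer_center in the frame of guard below 0.02 m and horizontal distance between hook_tip and washer_center below 0.014 m and contact force between the fingers and washer below 0.1 N), for 0.1 s.
At the end, for the whole second after the job is handed in: Washer flat on the spindle's shoulder, collar flat on it, round the post: within 6 mm of the axis and 0.12 rad, centres 25-31 and 39-45 mm high. Rod in both forks of its rest, hook down (0.6 rad), along it (0.12 rad), handle centre within 20 mm along, 5 mm across, 42-50 mm high. All at rest (horizontal distance between each of washer_center, collar_center and spindle_seat below 0.006 m and z of washer_center in the frame of spindle between 0.025 and 0.031 m and z of collar_center in the frame of spindle between 0.039 and 0.045 m and angle between each of collar_center, washer_center's own z axis and vertical below 0.12 rad and linear speed of each of collar, washer, hook below 0.02 m/s and x of hook_grip in the frame of rest between -0.02 and 0.02 m and y of hook_grip in the frame of rest between -0.005 and 0.005 m and z of hook_grip in the frame of rest between 0.042 and 0.05 m and angle between the x axis of hook_grip and the x axis of rest, either way round below 0.12 rad and x of hook_tip in the frame of rest above 0.1 m and angle between hook_grip's own z axis and vertical below 0.6 rad); the robot touches nothing.
It fails at once if the hook presses on the guard or its base plate with more than 30 N (contact force between hook and guard above 30 N).
It fails at once if the robot itself presses on the guard with more than 30 N (contact force between the arm and guard above 30 N).
It fails at once if the specimen cup is moved by more than 25 mm (distance of specimen_cup from where it was at the start of the episode above 0.025 m).
It fails at once if the stain bottle is moved by more than 25 mm (distance of stain from where it was at the start of the episode above 0.025 m).
It fails at once if the petri dish is moved by more than 25 mm (distance of dish from where it was at the start of the episode above 0.025 m).
It also fails if it takes over 72 s, if anything falls off the work surface, if the arm or the gripper's body presses on something with over 40 N, if the wrist force passes 120 N, or if a joint passes its speed limit or range.

## Working session

There is one attempt and no reset: what is moved stays moved. The work goes in short steps, each a Python script; the robot and the scene stay as the last script left them, time stands still between calls to the robot, and variables do not carry over. Pictures are saved under pics/ and viewed, at most 10 in all, crops included, and the job is handed in when it is done.

```bash
ls; mkdir -p pics; python3 - <<'E'
from rig import robot
import cv2
for n in("side","top","wrist"):
    c=robot.camera_info(n);print(n,c)
    cv2.imwrite(f"pics/{n}0.png",robot.grab_frame(n)[:,:,::-1])
s=robot.get_state();print(s['time'],s['opening'],s['tool_rot'])
E
```

```text
pics
side {'fx': 442.7197446804793, 'fy': 442.7197446804793, 'cx': 321.49350405452066, 'cy': 238.50638627408898, 'dist': array([0.02823845, 0.        , 0.        , 0.        , 0.        ]), 'rvec': array([ 0.31883158, -2.7256229 ,  1.29341793]), 'tvec': array([0.52266613, 0.04962187, 1.33426174])}
top {'fx': 624.1949431470363, 'fy': 624.1949431470363, 'cx': 315.9549814680743, 'cy': 236.18901804520104, 'dist': array([-0.00980767,  0.        ,  0.        ,  0.        ,  0.        ]), 'rvec': array([ 2.13031097, -2.14548376,  0.18144022]), 'tvec': array([0.09281023, 0.52711849, 1.47873755])}
wrist {'fx': 375.4903897511351, 'fy': 375.4903897511351, 'cx': 312.58254419985315, 'cy': 242.05787767735632, 'dist': array([-0.0428881,  0.       ,  0.       ,  0.       ,  0.       ]), 'rvec': array([-2.38342228,  1.72692636,  0.2073716 ]), 'tvec': array([-0.62406417, -0.02595006,  0.38997181])}
0.15 0.09389268413815301 [[ 9.50555449e-01  3.10554705e-01 -3.36195975e-04]
 [ 3.10554882e-01 -9.50555071e-01  8.49483820e-04]
 [-5.57615921e-05 -9.11888775e-04 -9.99999583e-01]]
```

View pics/top0.png

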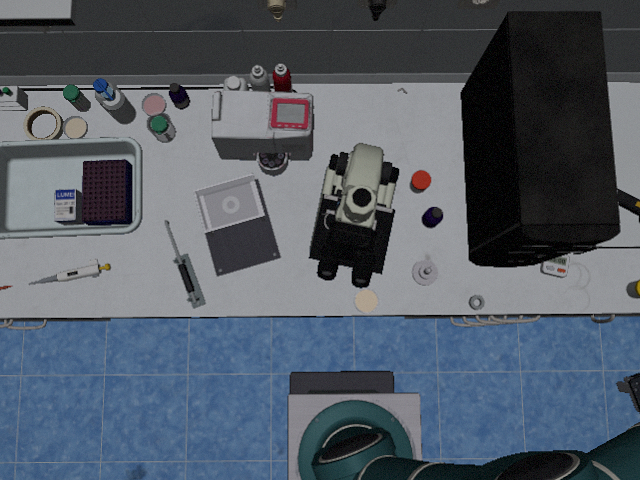

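View pics/side0.png

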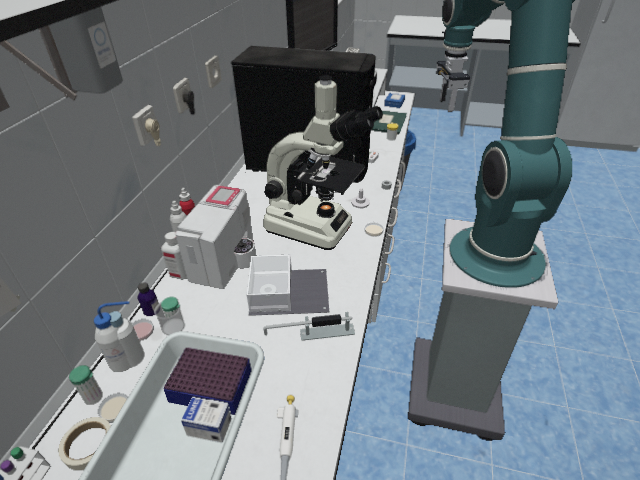

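```bash
cat > h.py <<'E'
from rig import robot
import numpy as np, cv2
def px2w(cam,uv,z):
    """pixels -> world points on plane z; cam = camera_info dict"""
    K=np.array([[cam['fx'],0,cam['cx']],[0,cam['fy'],cam['cy']],[0,0,1]])
    uv=np.asarray(uv,float).reshape(-1,1,2)
    n=cv2.undistortPoints(uv,K,np.asarray(cam['dist'])).reshape(-1,2)
    R,_=cv2.Rodrigues(cam['rvec']);c=-R.T@cam['tvec']
    d=np.c_[n,np.ones(len(n))]@R
    return c+d*((np.broadcast_to(z,len(n))-c[2])/d[:,2])[:,None]
def w2px(cam,P):
    K=np.array([[cam['fx'],0,cam['cx']],[0,cam['fy'],cam['cy']],[0,0,1]])
    return cv2.projectPoints(np.asarray(P,float).reshape(-1,1,3),cam['rvec'],cam['tvec'],K,np.asarray(cam['dist']))[0].reshape(-1,2)
def down(a):
    """tool down, tool x axis at world yaw a (closing axis y at a-90deg)"""
    c,s=np.cos(a),np.sin(a)
    return np.array([[c,s,0],[s,-c,0],[0,0,-1.]])
E
python3 - <<'E'
from h import *
t=robot.camera_info("top")
im=cv2.imread("pics/top0.png")
a=cv2.resize(im[165:315,155:290],None,fx=4,fy=4,interpolation=cv2.INTER_CUBIC)
cv2.imwrite("pics/c1.png",a)
for n,p,z in [("tip",(168,222),.02),("handle",(186,275),.046),("rest",(192,285),.0),("spindle",(426,266),.06),("collar",(477,301),.02),("dish",(367,300),.015),("bottle",(432,215),.09),("cup",(421,180),.06),("gFL",(208,236),.07),("washer",(232,205),.01)]:
    print(n,px2w(t,p,z).round(3))
w=robot.camera_info("wrist");R,_=cv2.Rodrigues(w['rvec']);s=robot.get_state()
print("cam in tool",s['tool_rot'].T@(-R.T@w['tvec']-s['ee_pos']),(R@s['tool_rot']).round(3))
E
```

```text
tip [[0.57  0.456 0.02 ]]
handle [[0.435 0.403 0.046]]
rest [[0.415 0.397 0.   ]]
spindle [[ 0.451 -0.174  0.06 ]]
collar [[ 0.369 -0.303  0.02 ]]
dish [[ 0.374 -0.035  0.015]]
bottle [[ 0.569 -0.187  0.09 ]]
cup [[ 0.663 -0.169  0.06 ]]
gFL [[0.526 0.348 0.07 ]]
washer [[0.614 0.299 0.01 ]]
cam in tool [ 0.0668535  -0.00029674 -0.16037904] [[ 0.001  1.     0.   ]
 [-0.972  0.001 -0.235]
 [-0.235 -0.     0.972]]
```

View pics/c1.png

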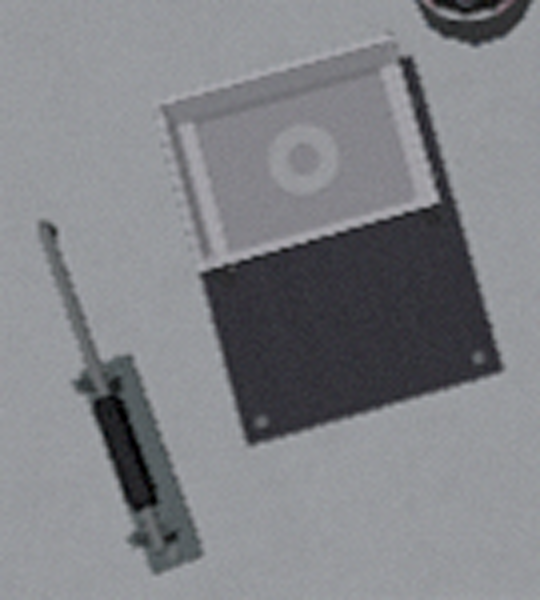

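```bash
python3 - <<'E'
from h import *
import json
def snap(n):
    c=robot.camera_info("wrist");cv2.imwrite(f"pics/{n}.png",robot.grab_frame("wrist")[:,:,::-1])
    json.dump({k:np.asarray(v).tolist() for k,v in c.items()},open(f"pics/{n}.json","w"))
T=lambda:round(robot.get_state()['time'],2)
robot.move_ptp([.36,-.24,.30],down(0));print(T())
snap("w1")
robot.move_ptp([.36,-.15,.58],down(0));print(T())
robot.move_ptp([.38,.25,.50],down(0.3));print(T())
robot.move_ptp([.45,.345,.22],down(0.3));print(T(),robot.get_state()['qpos'].round(2))
snap("w2")
E
```

```text
1.62
2.81
4.32
5.48 [ 0.07  0.51 -1.03  1.74  0.47  1.16 -2.37]
```

View pics/w2.png

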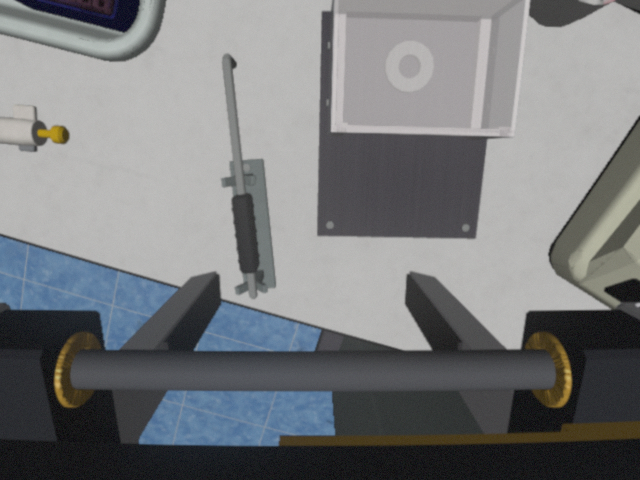

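View pics/w1.png

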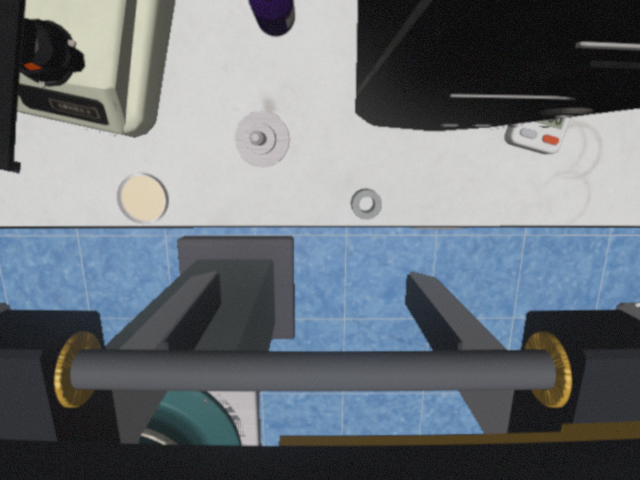

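```bash
python3 - <<'E'
import cv2
a=cv2.imread("pics/w2.png")[0:240,215:535]
cv2.imwrite("pics/c2.png",cv2.resize(a,None,fx=2.5,fy=2.5,interpolation=cv2.INTER_CUBIC))
E
```

```text
(no output)
```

View pics/c2.png

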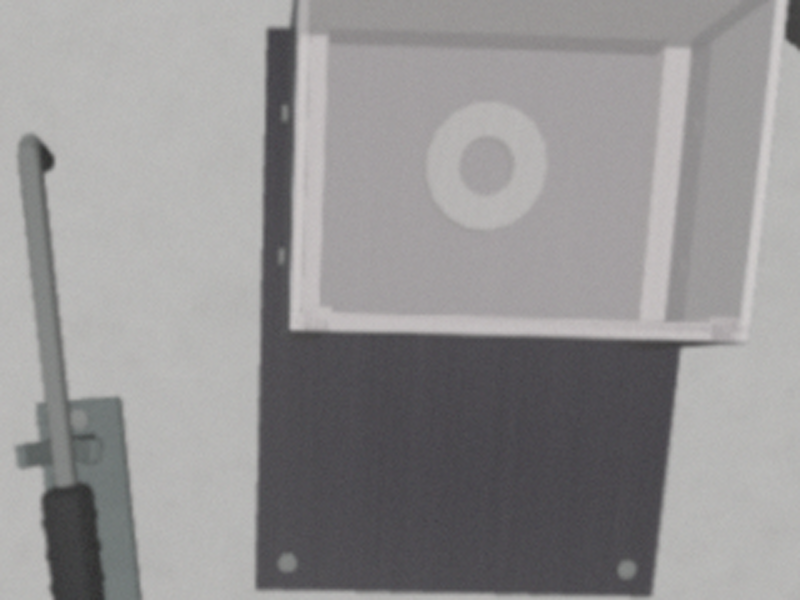

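```bash
python3 - <<'E'
from h import *
import json
c2=json.load(open("pics/w2.json"));c1=json.load(open("pics/w1.json"))
c2,c1=[{k:np.asarray(v) for k,v in c.items()} for c in (c2,c1)]
f=lambda p:(np.array(p)/2.5+np.array([215,0])-.3)
P=px2w(c2,[f((256,589)),f((651,594)),f((268,28))],.003)
print("edges",np.linalg.norm(P[0]-P[1]),np.linalg.norm(P[0]-P[2]))
G=np.array([[-.1,.083],[-.1,-.083],[.112,.083]])
# rigid 2D fit
mg,mp=G.mean(0),P[:,:2].mean(0);U,S,V=np.linalg.svd((G-mg).T@(P[:,:2]-mp));R=(U@V).T
o=mp-R@mg;yaw=np.arctan2(R[1,0],R[0,0]);print("guard",o,yaw,(G@R.T+o-P[:,:2]).round(4).tolist())
w=px2w(c2,f((487,165)),.010)[0];print("washer",w,"in guard",R.T@(w[:2]-o))
# header bar check
print("header top corners in guard",[(R.T@(q[:2]-o)).round(4).tolist() for q in px2w(c2,[f((290,330)),f((748,341))],.07)])
ax=px2w(c2,[f((33,180)),f((44,270)),f((56,370)),f((68,487)),(242.5,196),(249,271),(254,297)],.046);print("axis",ax.round(4))
l=np.polyfit(ax[:,0],ax[:,1],1);print("yaw",np.arctan(l[0]),(np.polyval(l,ax[:,0])-ax[:,1]).round(4))
d=np.array([np.cos(np.arctan(l[0])),np.sin(np.arctan(l[0]))])
tip=px2w(c2,f((30,135)),.048)[0];print("bend",tip)
print("along: ",((ax[:,:2]-tip[:2])@d).round(4))
print("spindle post top",px2w(c1,(257.5,138.5),.060),"foot",px2w(c1,(263,138.5),.010),"collar",px2w(c1,(366.5,203.5),.020),"dish",px2w(c1,(144,198),.015))
json.dump(dict(o=o.tolist(),yaw=yaw),open("guard.json","w"))
E
```

```text
edges 0.1647724165057113 0.21090957403821556
guard [0.55477474 0.284075  ] 0.2829411098577757 [[-0.0002, 0.0002], [-0.0005, -0.0011], [0.0007, 0.0009]]
washer [0.61600658 0.30229793 0.01      ] in guard [0.06388467 0.00040359]
header top corners in guard [[0.0, 0.0745], [0.0001, -0.0744]]
axis [[0.5567 0.4521 0.046 ]
 [0.5298 0.4412 0.046 ]
 [0.4987 0.4287 0.046 ]
 [0.4605 0.4143 0.046 ]
 [0.4594 0.4134 0.046 ]
 [0.3931 0.3897 0.046 ]
 [0.3693 0.3785 0.046 ]]
yaw 0.3688388873035598 [-0.0005  0.      0.0005  0.0001  0.0006 -0.0014  0.0007]
bend [0.56975231 0.4561066  0.048     ]
along:  [-0.0136 -0.0427 -0.0761 -0.1169 -0.1183 -0.1887 -0.2149]
spindle post top [[ 0.43986171 -0.18378332  0.06      ]] foot [[ 0.44149113 -0.18306393  0.01      ]] collar [[ 0.36697649 -0.30417604  0.02      ]] dish [[ 0.37327075 -0.0387691   0.015     ]]
```

```bash
python3 - <<'E'
from h import *
import json
R=down(.369);p=np.array([.4262,.4010])
T=lambda:round(robot.get_state()['time'],2)
robot.gripper_to(.06)
robot.move_ptp([*p,.12],R);robot.move_linear([*p,.046],velocity=.08);print(T())
robot.gripper_to(0.0);s=robot.get_state();print(s['opening'],s['grasp_force'],s['force'])
robot.move_linear([*p,.13],velocity=.1)
s=robot.get_state();print(T(),s['opening'],s['ee_pos'],s['force'],s['moment'])
c=robot.camera_info("wrist");im=robot.grab_frame("wrist")
x=s['tool_rot'][:,0];q=s['ee_pos']
pr=w2px(c,[q+.15*x-[0,0,.028],q+.154*x,q+.05*x]);print(pr)
u,v=pr[1].astype(int);y0,x0=max(0,v-60),u-80
cv2.imwrite("pics/t1.png",cv2.resize(im[y0:y0+140,x0:x0+160,::-1],None,fx=4,fy=4));print(x0,y0)
E
```

```text
7.85
0.015740687432127864 29.99919354915619 [0.22605024 0.8687019  0.69425808]
9.59 0.015208594678696792 [0.42606645 0.40066441 0.12942138] [-0.32949356 -0.38979591 -1.64200524] [-0.06109201  0.04253712 -0.02785898]
[[313.69618402 -37.72325992]
 [313.92171132 -85.18643253]
 [313.56560664 192.20046078]]
233 0
```

View pics/t1.png

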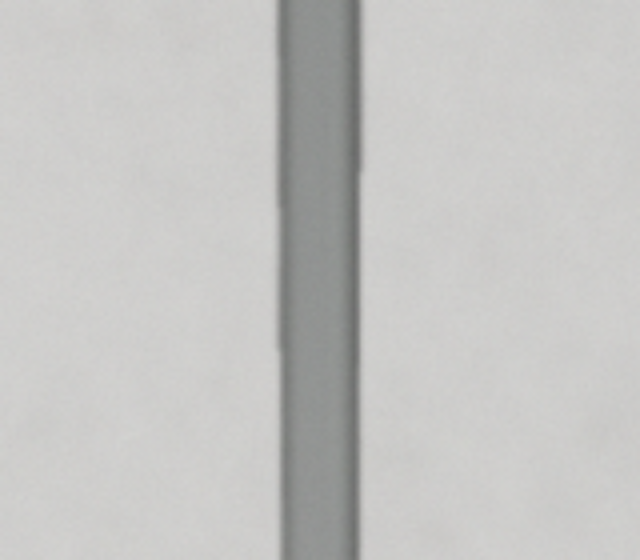

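```bash
cat >> h.py <<'E'
import json
g=json.load(open("guard.json"));gy=g['yaw'];go=np.array(g['o'])
def G(x,y,z):
    c,s=np.cos(gy),np.sin(gy);return [go[0]+c*x-s*y,go[1]+s*x+c*y,z]
T=lambda:round(robot.get_state()['time'],2)
def st(m=""):
    s=robot.get_state();print(m,round(s['time'],2),s['ee_pos'].round(4),s['force'].round(2),s['moment'].round(2),round(s['opening'],4))
E
python3 - <<'E'
from h import *
R=down(gy);y=.0004
robot.move_ptp(G(-.20,y,.14),R);st()
robot.move_linear(G(-.20,y,.046),velocity=.1);st("low")
print(robot.move_linear(G(.0639-.15,y,.046),velocity=.08,threshold=6));st("in")
robot.pause(.2);st()
print(robot.move_linear(G(.0639-.15,y,.028),velocity=.012,threshold=1.5));st("touch")
robot.pause(.2);st()
E
```

```text
10.41 [0.363  0.2288 0.1402] [0.88 0.35 0.43] [ 0.05 -0.04  0.01] 0.0158
low 11.5 [0.3628 0.2289 0.0464] [-0.52  0.18 -0.37] [-0.    0.04  0.01] 0.0155
False
in 13.07 [0.4717 0.2603 0.046 ] [ 0.33  0.31 -0.38] [0.02 0.04 0.03] 0.0154
 13.28 [0.4719 0.2603 0.0461] [ 0.18 -0.69 -1.62] [ 0.02  0.07 -0.03] 0.0161
True
touch 14.46 [0.4718 0.2603 0.0299] [1.28 0.27 0.49] [ 0.11 -0.46 -0.06] 0.0162
 14.66 [0.4717 0.2602 0.0299] [0.88 0.57 1.98] [ 0.22 -0.54  0.  ] 0.0155
```

```bash
python3 - <<'E'
from h import *
y=.0004
robot.move_linear(G(-.056-.15,y,.0305),velocity=.06);st("out")
robot.pause(.25);st()
c=robot.camera_info("top");im=robot.grab_frame("top")
print(w2px(c,[G(-.05,0,.011),G(-.056,y,.004)]))
cv2.imwrite("pics/p3.png",cv2.resize(im[165:315,155:290,::-1],None,fx=4,fy=4,interpolation=cv2.INTER_CUBIC))
E
```

```text
out 16.8 [0.3569 0.227  0.0305] [ 0.57  0.54 -0.47] [ 0.05 -0.21  0.04] 0.0159
 17.05 [0.3569 0.2269 0.0305] [ 0.35  0.49 -0.29] [ 0.11 -0.31  0.01] 0.0157
[[243.03331809 247.14419795]
 [243.83568193 249.8835807 ]]
```

View pics/p3.png

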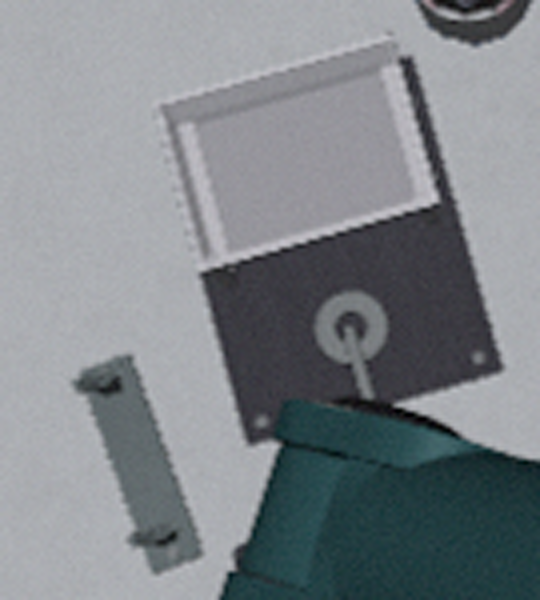

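```bash
python3 - <<'E'
from h import *
y=.0004
robot.move_linear(G(-.051-.15,y,.0315),velocity=.03)
robot.move_linear(G(-.051-.15,y,.14),velocity=.12);st("up")
R=down(.369);p=np.array([.4262,.4008])
robot.move_ptp([*p,.13],R);st()
robot.move_linear([*p,.062],velocity=.1);robot.pause(.1)
print(robot.move_linear([*p,.0445],velocity=.02,threshold=4));st("down")
robot.gripper_to(.05);st("open")
robot.move_linear([*p,.13],velocity=.15)
robot.move_ptp([.40,.32,.23],down(0.3))
c=robot.camera_info("wrist");im=robot.grab_frame("wrist");st()
cv2.imwrite("pics/w4.png",im[:,:,::-1])
json.dump({k:np.asarray(v).tolist() for k,v in c.items()},open("pics/w4.json","w"))
print(w2px(c,[G(-.045,0,.011),[*p,.046]]))
cv2.imwrite("pics/c4.png",cv2.resize(im[0:300,140:540,::-1],None,fx=2,fy=2,interpolation=cv2.INTER_CUBIC))
E
```

```text
up 18.48 [0.3614 0.2281 0.1395] [-0.68  0.73 -1.88] [-0.02  0.08 -0.01] 0.0154
 19.24 [0.4256 0.4007 0.1292] [ 0.06 -1.07 -1.52] [-0.03  0.01 -0.03] 0.0159
True
down 20.93 [0.426  0.4011 0.0459] [0.92 2.18 2.58] [ 0.52 -0.2   0.07] 0.016
open 21.63 [0.4259 0.4004 0.0456] [-0.52 -0.35  0.16] [ 0.03 -0.03  0.  ] 0.0498
 22.98 [0.4001 0.32   0.2289] [-0.43 -0.17  0.11] [ 0.02 -0.    0.05] 0.0499
[[394.04940324 125.2664128 ]
 [235.53736264 172.36187452]]
```

View pics/c4.png

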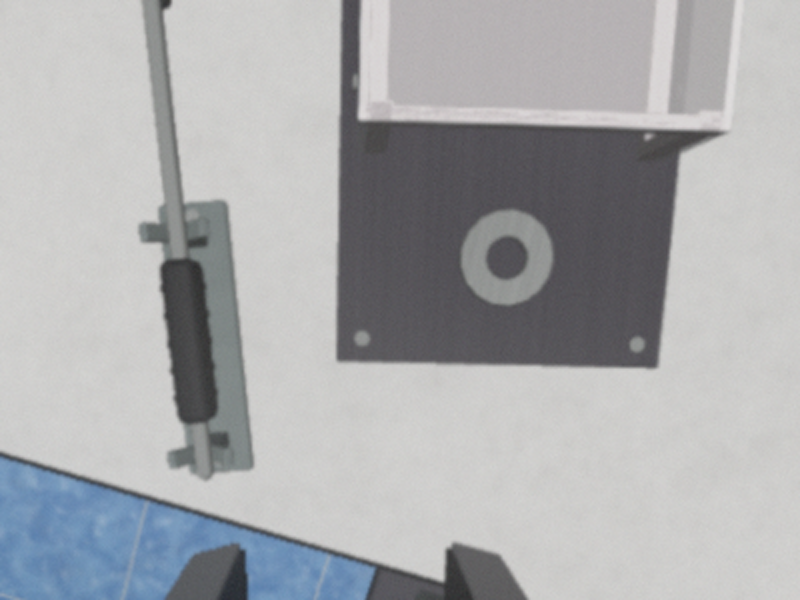

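```bash
python3 - <<'E'
from h import *
c={k:np.asarray(v) for k,v in json.load(open("pics/w4.json")).items()}
w=px2w(c,(393.3,128.3),.011)[0];d=w[:2]-go;cs,sn=np.cos(gy),np.sin(gy)
print(w,"guard",cs*d[0]+sn*d[1],-sn*d[0]+cs*d[1])
R=down(gy);robot.gripper_to(.075)
robot.move_ptp([*w[:2],.10],R)
print(robot.move_linear([*w[:2],.0245],velocity=.06,threshold=5));st("at")
robot.gripper_to(0.0);st("grip")
robot.move_linear([*w[:2],.15],velocity=.15);st("lift")
robot.move_ptp([.38,.25,.45],down(.1));st()
robot.move_ptp([.36,-.10,.60],down(0));st()
robot.move_ptp([.36,-.184,.20],down(0));robot.pause(.3);st("spindle view")
c=robot.camera_info("wrist");im=robot.grab_frame("wrist")
json.dump({k:np.asarray(v).tolist() for k,v in c.items()},open("pics/w5.json","w"))
cv2.imwrite("pics/w5.png",im[:,:,::-1])
print(w2px(c,[[.4405,-.1835,.06],[.367,-.304,.02]]))
cv2.imwrite("pics/c5.png",cv2.resize(im[100:350,240:520,::-1],None,fx=2.4,fy=2.4,interpolation=cv2.INTER_CUBIC))
for a in (0,.4,.8,1.57,-.4,-.8,-1.57):
    q=robot.ik([.4405,-.1835,.1],down(a));print(a,None if q is None else np.round(q,2))
E
```

```text
[0.50866417 0.27124597 0.011     ] guard -0.04785876134432329 0.0005542612605303789
False
at 25.73 [0.5088 0.2713 0.0248] [ 0.88 -0.09  0.55] [-0.03 -0.    0.04] 0.0748
grip 26.32 [0.5087 0.2712 0.0245] [-0.04 -1.96  1.34] [-0.05 -0.02  0.04] 0.0447
lift 27.31 [0.5084 0.2709 0.1491] [ 0.76 -0.4  -1.45] [ 0.02 -0.01 -0.08] 0.045
 28.55 [0.3805 0.2492 0.4493] [-0.78 -0.83 -0.83] [ 0.03  0.01 -0.02] 0.0447
 29.98 [ 0.3604 -0.0993  0.5995] [ 0.02 -0.58 -0.43] [-0.01 -0.03  0.04] 0.0448
spindle view 31.78 [ 0.3602 -0.1841  0.2003] [ 0.29 -0.12 -0.63] [ 0.04  0.03 -0.  ] 0.0448
[[311.88874772 133.75387769]
 [442.26782041 218.75711615]]
0 [ 1.04  0.46 -0.85  2.06  0.47  0.82 -1.66]
0.4 [ 1.06  0.47 -0.87  2.06  0.49  0.83 -1.27]
0.8 [ 1.07  0.48 -0.9   2.06  0.51  0.84 -0.89]
1.57 [ 1.13  0.51 -0.97  2.06  0.56  0.86 -0.17]
-0.4 [ 1.01  0.45 -0.81  2.06  0.44  0.82 -2.04]
-0.8 [ 0.92  0.41 -0.7   2.06  0.37  0.79 -2.38]
-1.57 [-0.12  0.37  0.53  2.09 -0.27  0.74 -2.55]
```

View pics/c5.png

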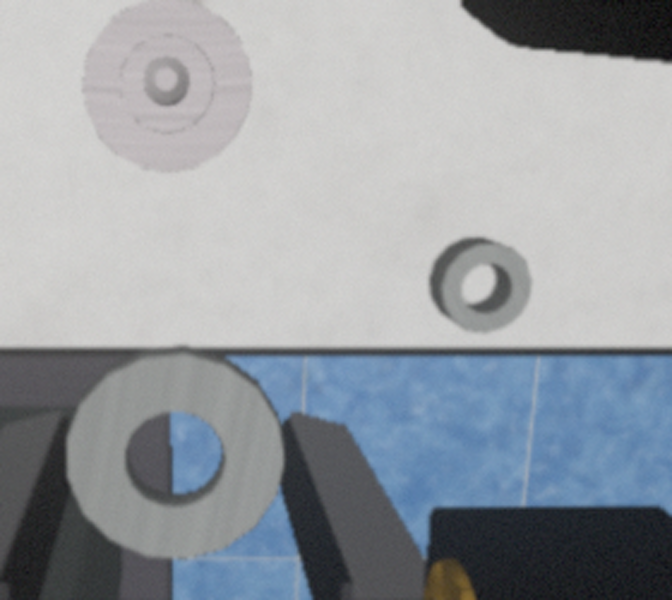

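```bash
python3 - <<'E'
from h import *
c={k:np.asarray(v) for k,v in json.load(open("pics/w5.json")).items()}
f=lambda p:np.array(p)/2.4+np.array([240,100])-.3
for n,p,z in [("foot",(167.5,85),.010),("shoulder",(167.5,82.5),.024),("post",(168,80),.057),("collar",(485.5,285.5),.02),("washer",(175,454),.1865)]:
    print(n,px2w(c,f(p),z)[0].round(4))
a=px2w(c,[f((66,454)),f((284,454)),f((175,350)),f((175,558))],.1865);print(np.linalg.norm(a[0]-a[1]),np.linalg.norm(a[2]-a[3]))
a=px2w(c,[f((83,85)),f((252,85))],.01);print(np.linalg.norm(a[0]-a[1]))
E
```

```text
foot [ 0.4416 -0.1813  0.01  ]
shoulder [ 0.4419 -0.1814  0.024 ]
post [ 0.4412 -0.1818  0.057 ]
collar [ 0.3671 -0.3037  0.02  ]
washer [ 0.3612 -0.1841  0.1865]
0.044749205402711746 0.0453836525698564
0.0635339488182757
```

```bash
python3 - <<'E'
from h import *
R=down(0);p=np.array([.4406,-.1815])
robot.move_linear([*p,.20],velocity=.12);robot.move_linear([*p,.095],velocity=.12);robot.pause(.2);st("above")
print(robot.move_linear([*p,.0452],velocity=.025,threshold=4));st("down")
E
```

```text
above 33.88 [ 0.4408 -0.1817  0.0955] [ 0.61 -0.09 -1.55] [0.08 0.01 0.  ] 0.0447
True
down 35.79 [ 0.4406 -0.1815  0.0454] [-0.2  -0.2   6.66] [-0.01  0.17  0.  ] 0.0443
```

```bash
python3 - <<'E'
from h import *
R=down(0);p=np.array([.4406,-.1815]);k=np.array([.3661,-.3037])
robot.gripper_to(.065);robot.move_linear([*p,.11],velocity=.12);st("released")
robot.move_ptp([*k,.11],R);robot.move_linear([*k,.0245],velocity=.08,threshold=6);st("at")
robot.gripper_to(0.0);st("grip")
robot.move_linear([*k,.13],velocity=.12)
robot.move_linear([*p,.13],velocity=.12);robot.pause(.2);st("over")
c=robot.camera_info("wrist");im=robot.grab_frame("wrist");s=robot.get_state()
e=s['ee_pos'];print(w2px(c,[e+[.001,0,-.0045],[.4416,-.1815,.032]]))
cv2.imwrite("pics/w6.png",cv2.resize(im[220:480,180:460,::-1],None,fx=2.3,fy=2.3,interpolation=cv2.INTER_CUBIC))
E
```

```text
released 37.02 [ 0.4403 -0.1816  0.1096] [ 0.33  0.27 -0.28] [-0.01  0.07  0.02] 0.0647
at 38.86 [ 0.3663 -0.3039  0.0249] [ 0.36 -1.46 -0.32] [0.02 0.04 0.01] 0.0648
grip 39.44 [ 0.3661 -0.3038  0.0246] [-0.47 -0.8   2.38] [-0.01  0.15  0.01] 0.0353
over 42.01 [ 0.4404 -0.1819  0.13  ] [ 0.15  0.59 -1.36] [ 0.05 -0.01 -0.  ] 0.0352
[[312.51059273 295.84322844]
 [312.0842329  246.39417418]]
```

View pics/w6.png

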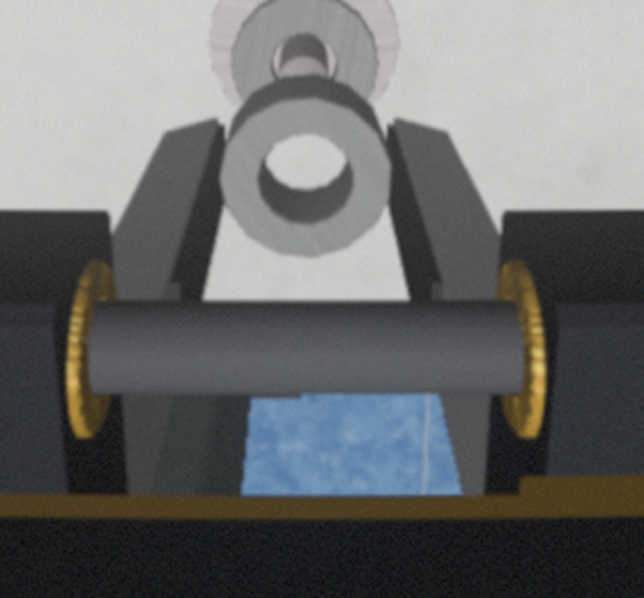

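The collar sits centred in the grip at pixel (312.6, 296.5), against a predicted (312.5, 295.8). The washer lies flat on the shoulder at about (312.6, 246), also as predicted. I'll place the collar now.

```bash
python3 - <<'E'
from h import *
p=np.array([.4406,-.1815])
robot.move_linear([*p,.092],velocity=.1);robot.pause(.15)
print(robot.move_linear([*p,.0558],velocity=.025,threshold=4));st("down")
if robot.get_state()['ee_pos'][2]<.0585:
    robot.gripper_to(.065);robot.move_linear([*p,.15],velocity=.15);st("up")
    robot.move_linear([.375,-.1815,.20],velocity=.15)
    c=robot.camera_info("wrist");im=robot.grab_frame("wrist");st()
    print(w2px(c,[[.4416,-.1815,.052],[.4416,-.1815,.032]]))
    a=cv2.resize(im[60:240,220:400,::-1],(420,420));t=robot.grab_frame("top")
    b=cv2.resize(t[205:315,155:255,::-1],(380,420))
    cv2.imwrite("pics/f.png",np.hstack([a,b]))
E
```

```text
True
down 44.08 [ 0.4406 -0.1814  0.0565] [-1.39  0.19  7.56] [0.03 0.29 0.  ] 0.0356
up 45.5 [ 0.4401 -0.1815  0.1494] [ 0.57  0.12 -0.74] [ 0.01  0.01 -0.02] 0.0651
 46.25 [ 0.3753 -0.1814  0.1995] [-0.43 -0.25  0.03] [ 0.04  0.01 -0.04] 0.0654
[[312.73312812 151.76786433]
 [312.74458838 151.72718398]]
```

View pics/f.png

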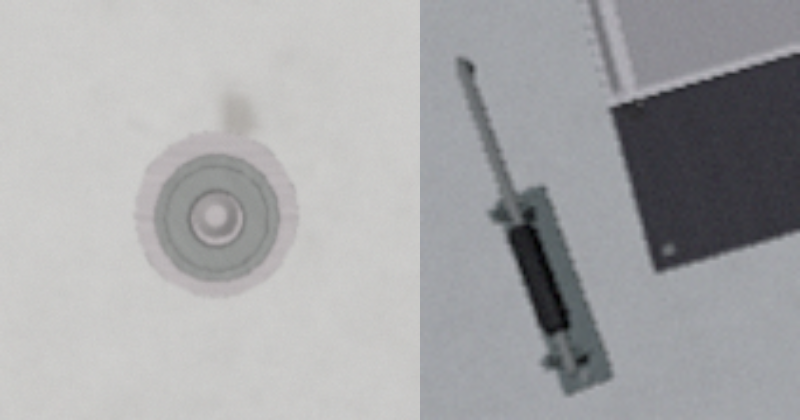

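The washer and collar are concentric on the post at crop pixel (216, 218), and the rod lies in both forks with its hook end at (465, 62). I'm handing it in.

```bash
python3 -c "
from rig import robot
print(robot.sign_off())"
```

```text
the job is handed in; nothing more can be done
None
```

I drew the washer out with the hook, laid the rod back in its rest, stacked the washer and then the collar on the spindle, and handed the job in at about 46 s of the 72 s; sign-off returned no verdict, but my last pictures showed the washer and collar centred on the post and the rod lying in both forks.

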